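# Slide the camera home into its corner stop

## Task

The red camera was pushed aside on the optical table: slide it back into its blue corner stop by pushing its aluminium base plate with the fingertips, so that the plate's long side sits flush along the long bar and its lens-end edge is right up against the short bar. Push gently and keep the plate flat on the table: do not lift or tip it, do not touch the camera or its lens, and leave everything else on the table where it is.

Things in the scene. Friction and masses are not known exactly. Their poses are not given: they have to be found in the camera images.
- carrier: loose camera carrier, 0.5 to 0.9 kg, slides at a push of about 2 to 5 N: flat aluminium base plate 120 (x) x 90 (y) x 20 mm thick with a red camera fixed on it. Origin: centre of the plate's underside; +x to the lens end, +y left, z up. Push the plate only; 25 mm of bare plate lies each side of the housing. Starts turned up to 25 degrees from the stop's axes
- camera: the red camera on the plate, not to be touched; origin at the centre of the plate's top face (20 mm up), axes as the carrier's. Housing x -34 to 18 mm, y +-19 mm, top 60 mm above the table; then the black lens, diameter 29 mm, to x = 50 mm, its axis 42 mm above the table
- plate_front (a point): lower corner of the base plate that belongs in the inner corner of the stop: lens end, right side (60, -45, 0 mm in the carrier's frame)
- plate_rear (a point): lower corner of the base plate at the other end of the same long side (-60, -45, 0 mm in the carrier's frame)
- stop: blue corner stop bolted to the table: two bars 25 mm wide, 20 mm high (screws 27). Origin: inner corner, at table level. +x along the long bar to the short bar, +y off the long bar to the open side. Long bar's face y = 0, x -225 to 30 mm; short bar's face x = 0, y 0 to 70 mm. Plate home: carrier origin at (-60, 45) mm, axes parallel. Carrier starts at x -140 to -85, y 130 to 240 mm
- post: loose bystander: upright steel post, 75 mm high, foot diameter 32 mm; origin under its centre
- objective: loose bystander: small steel microscope objective standing upright, diameter 28 mm, 45 mm high; origin under its centre
- jar: loose bystander: white screw jar with a blue cap, diameter 46 mm, 48 mm high; origin under its centre
- driver: loose bystander: orange-handled screwdriver, 170 mm long, lying on the right, near the robot; origin under it, x along its length
- meter: loose bystander: orange multimeter 185 (x) x 88 (y) mm, 46 mm high, lying to the right; origin under its centre
- tray: loose bystander: small white open tray 110 (x) x 85 (y) x 40 mm high, to the left; origin under its centre
Mind the look-alikes: they are no part of the job. What is shaped like the carrier but pink is not meant.

How it is judged:
By the outcome, as a careful person would: the job done as asked, in the order asked, and still so for the second after the job is handed in, with the robot touching nothing.
It also fails if it takes over 54 s, if anything falls off the work surface, if the arm or the gripper's body presses on something with over 40 N, if the wrist force passes 120 N, or if a joint passes its speed limit or range.

## Robot

A 6-joint arm with a two-finger parallel gripper is mounted at the origin on the work surface. World frame = base frame: x ahead of the robot, y to its left, z up, the work surface at z = 0. Lengths are in m, angles in rad, forces in N, time in s.
With the tool pointing down it reaches from about 0.35 to 0.725 m from the base axis. Payload 4.3 kg.
Tool frame: the origin (TCP) lies between the finger pads; the fingertips stand 8 mm ahead of it and the grasp point (between the pads) lies 11 mm behind it (env.nose_length is the distance from the TCP to the fingertips, in m); z points along the fingers, y is the direction in which the jaws open and shut (so a half turn about z gives the same grasp; the last joint's range is limited). The gripper opens to 85 mm and grips with 20 to 120 N. Pads are 22 mm wide; open, the fingers measure 114 mm over their backs; the gripper's body (76 mm by 85 mm) begins 54 mm behind the grasp point. The pads swing forward as they close: fully open they stand 13 mm farther back than shut.
Start: joints at [1.075, 0.377, 0.081, 1.274, 0, 1.46], TCP at [0.216, 0.533, 0.239] pointing down, gripper open.
Joint ranges: [-2.72, 2.72], [-0.84, 1.66], [-1.02, 1.22], [-1.77, 2.12], [-1.37, 1.28], [-3.14, 3.14]. Speed limits (rad/s): [2.57, 2.57, 3.14, 3.14, 3.14, 3.14].

## Interface

Orientations are given as a unit quaternion [x, y, z, w].
In Python, from bench import env gives the robot as it stands. The module is installed in compiled form; this text tells all that it offers.
- The arm moves only by the tool step_arm, never from a script. Its argument "plan" is a list of rows, each a list of 2 entries, a list of its own where there are three numbers: the shift along the world's x, y, z as a fraction of full scale, then the turn, a rotation vector about the world's x, y, z as a fraction of full scale. A call has 1 to 8 rows; each row is the pose to reach, as a shift and turn from the pose commanded when the call began; what a row does not reach only later rows make up. Full scale, the value 1, is 1 m for a shift and 90 degrees for a turn. A row lasts 1/10 s, in which the tool goes at most 50 mm and 8.59 degrees, less where a joint would pass 70% of its speed; a pose out of reach is approached as far as the arm can. A call with a number of a shift or a turn outside -1 to 1 is refused whole. A call with a gripper value outside its range is refused whole. "hand" is the gripper's target within -1 to 1 (fully open at 1, half-way at 0, shut at -1), set as the call begins (left out, the last holds). The fingers move at their own pace and stop on an object; the grip force is fixed at half the most. Time passes only in rows, so rows that repeat a pose let the fingers close. It gives the time, the measured TCP pose, the force and the opening at its end, in the units of the state.
- env.read_state(): the state, without advancing time (a new reading comes with each control period).
- env.camera(name): name is "side" or "top"; returns a dict with "img" (384x512x3 uint8, blue, green, red), "depth" (384x512 float32, m along the optical axis (not along the pixel's ray), 0 where there is no reading), "fov_y" (degrees; the focal length in pixels is half the picture's height over the tangent of half this angle, whatever the lens; pixels are square), "cx", "cy" (the principal point, pixels), "k1" (the pictures are not rectified: a ray, as slopes to the right and down, at radius r is drawn at 1 + k1 r^2 times it, then the intrinsics apply), "view" (4x4, takes a point from world to camera coordinates). Camera axes: x right, y down, z forward; pixel columns grow to the right and rows downward; lengths in m; the calibration is good to about 2 mm. A picture is of the moment at which its call begins.
- env.job_done(): hands the job in, once; it reports no verdict.
The state is a dict: "time_s": time; "joint_pos": joint angles; "joint_velocities": joint speeds; "tau": joint torques, N m; "position": TCP position; "eef_rot": TCP orientation; "wrist_force": force on the tool from outside, world axes, zero at the start; "wrist_torque": the same for the moment, N m; "finger_gap": finger opening in m.
Only numpy, scipy, OpenCV 4.12 (cv2) and the standard library are available. Lean on these libraries where they do the work, as an engineer would, in place of code of your own. Each camera call takes 0.05 s, during which the arm holds its last target. There are 200 camera calls.

## Working session

There is one attempt and no reset: what is moved stays moved. The work goes in short steps, Python scripts to look and compute and a tool call to move; the robot and the scene stay as the last step left them, time stands still between calls to the robot, and variables do not carry over. Pictures are saved under pics/ and viewed, about 8 in all and at most 12, crops included, and the job is handed in when it is done.

Besides the shell and the picture viewer there is one more tool, called after "Request:" as a command line: name --argument value ..., lists and objects as JSON in quotes. step_arm: Moves the arm, as the interface text tells. Shift numbers are shares of 1 m and turn numbers shares of 90 degrees, none past 1 either way. Its arguments: {"type":"object","properties":{"plan":{"type":"array"},"hand":{"type":"number"}},"required":["plan"]}

```bash
mkdir -p pics; cat > h.py <<'E'
import numpy as np, cv2
from bench import env
def snap(n,f=None):
    c=env.camera(n)
    if f: cv2.imwrite('pics/'+f,c['img'])
    return c
def K(c):
    f=c['img'].shape[0]/2/np.tan(np.radians(c['fov_y'])/2)
    return np.array([[f,0,c['cx']],[0,f,c['cy']],[0,0,1.]]),np.array([c['k1'],0,0,0,0.])
def toplane(c,px,z):
    k,d=K(c); u=cv2.undistortPoints(np.array(px,float).reshape(-1,1,2),k,d).reshape(-1,2)
    V=np.array(c['view']);R=V[:3,:3];o=-R.T@V[:3,3]
    r=np.c_[u,np.ones(len(u))]@R
    return o+r*((z-o[2])/r[:,2])[:,None]
def proj(c,P):
    k,d=K(c);V=np.array(c['view'])
    return cv2.projectPoints(np.array(P,float).reshape(-1,3),cv2.Rodrigues(V[:3,:3])[0],V[:3,3],k,d)[0].reshape(-1,2)
E
python3 - <<'E'
from h import *
for n in('top','side'):
    c=snap(n,n+'1.png'); V=np.array(c['view']); print(n,c['fov_y'],c['cx'],c['cy'],c['k1'],-V[:3,:3].T@V[:3,3],V[2,:3])
s=env.read_state(); print(s,env.nose_length)
E
```

```text
top 47.776096268591516 258.07893967313066 192.8596359825381 -0.11270667563998019 [0.47796921 0.01458462 1.37898413] [ 0.08803156 -0.0115818  -0.99605035]
side 54.77632696459824 252.18090232634387 196.26979453037467 -0.09617210188011664 [ 0.2942128  -0.73244391  0.75633753] [ 0.2721645   0.69611879 -0.6643381 ]
{'time_s': 0.1, 'joint_pos': array([ 1.07469466e+00,  3.78066904e-01,  7.97768994e-02,  1.27438708e+00,
       -1.20010980e-06,  1.46052189e+00]), 'joint_velocities': array([ 0.00164652, -0.00040895,  0.00374466,  0.00073263,  0.00095388,
        0.00245128]), 'tau': array([ 9.32625881e-04, -4.64692891e+01,  2.70582497e+01,  1.20016708e-02,
       -1.39854687e-04, -1.59860417e-05]), 'position': array([0.21609911, 0.53224047, 0.23841712]), 'eef_rot': array([ 1.91719189e-01,  9.81449371e-01, -8.97664996e-04, -2.80190343e-04]), 'wrist_force': array([ 0.58375748, -0.06584234, -0.57622108]), 'wrist_torque': array([ 0.02986472, -0.00724801, -0.08092262]), 'finger_gap': 0.08554285877585528} 0.008
```

View pics/top1.png

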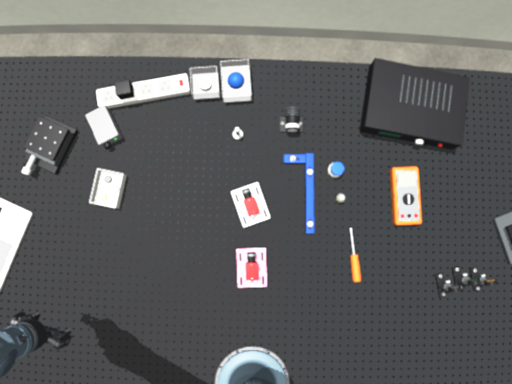

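View pics/side1.png

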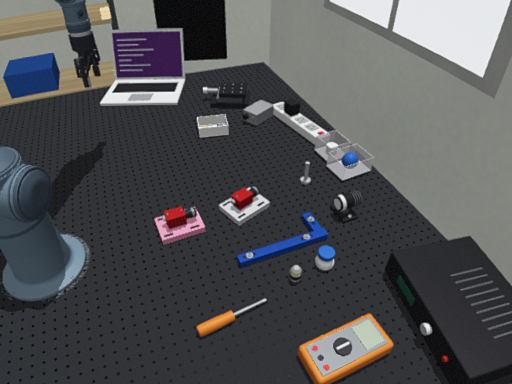

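The top view shows the carrier (silver plate, red housing) at about (250,204) with its lens up the image, and the pink look-alike at (252,268). The blue stop has its long bar at column 310, rows 153–233, and its short bar at row 159. In the side view the carrier is at (244,205) and the stop's corner is near (325,235). Next I'll measure them.

```bash
cat >> h.py <<'E'
def blob(m,near):
    n,l,s,ce=cv2.connectedComponentsWithStats(m.astype(np.uint8),connectivity=8)
    ok=[i for i in range(1,n) if s[i,4]>60]
    i=min(ok,key=lambda i:np.hypot(*(ce[i]-near)))
    return (l==i).astype(np.uint8)
def plate(c,near,z=.02):
    """plate quad: hull of bright low-saturation blob, world, min area rect at z"""
    h=cv2.cvtColor(c['img'],cv2.COLOR_BGR2HSV); m=(h[...,2]>120)&(h[...,1]<50)
    b=blob(m,near); cnt=max(cv2.findContours(b,cv2.RETR_EXTERNAL,cv2.CHAIN_APPROX_NONE)[0],key=len).reshape(-1,2)
    P=toplane(c,cnt,z)[:,:2]; return b,cv2.minAreaRect((P*1000).astype(np.float32))
def blue(c,near):
    h=cv2.cvtColor(c['img'],cv2.COLOR_BGR2HSV); m=(abs(h[...,0].astype(int)-112)<12)&(h[...,1]>130)&(h[...,2]>60)
    return blob(m,near)
E
python3 - <<'E'
from h import *
for n,np_,nb in(('top',(250,204),(310,190)),('side',(244,205),(290,245))):
    c=env.camera(n); b,r=plate(c,np_); print(n,'plate',b.sum(),r,cv2.boxPoints(r).tolist())
    m=blue(c,nb); m=cv2.morphologyEx(m,cv2.MORPH_CLOSE,np.ones((5,5)))
    cnt=max(cv2.findContours(m,cv2.RETR_EXTERNAL,cv2.CHAIN_APPROX_NONE)[0],key=len)
    P=toplane(c,cnt.reshape(-1,2),.02)[:,:2]*1000
    a=cv2.approxPolyDP(P.astype(np.float32).reshape(-1,1,2),9,True).reshape(-1,2); print('stop',m.sum(),a.round(0).tolist())
    h=cv2.cvtColor(c['img'],cv2.COLOR_BGR2HSV); red=((h[...,0]<6)|(h[...,0]>174))&(h[...,1]>170)&(h[...,2]>80)
    rb=blob(red,np_); ys,xs=np.nonzero(rb); print('red',toplane(c,[[xs.mean(),ys.mean()]],.05)*1000)
    cv2.imwrite(f'pics/z_{n}.png',cv2.resize(c['img'][110:250,220:360] if n=='top' else c['img'][150:290,210:350],None,fx=4,fy=4,interpolation=cv2.INTER_CUBIC))
a=cv2.imread('pics/z_top.png');b=cv2.imread('pics/z_side.png');cv2.imwrite('pics/z.png',cv2.resize(np.hstack([a,b]),(800,400),interpolation=cv2.INTER_AREA))
E
```

```text
top plate 1022 ((561.7724609375, 22.876991271972656), (127.14464569091797, 97.97933959960938), 21.234189987182617) [[484.7731018066406, 45.515968322753906], [520.25927734375, -45.81134796142578], [638.7718505859375, 0.23801422119140625], [603.28564453125, 91.5653305053711]]
stop 876 [[724.0, -80.0], [696.0, -84.0], [694.0, -148.0], [479.0, -152.0], [477.0, -177.0], [731.0, -173.0]]Traceback (most recent call last):
  File "<stdin>", line 9, in <module>
  File "h.py", line 21, in blob
    i=min(ok,key=lambda i:np.hypot(*(ce[i]-near)))
ValueError: min() iterable argument is empty
```

```bash
sed -i 's/>60\]$/>25]/' h.py
python3 - <<'E'
from h import *
for n,np_,nb in(('top',(250,204),(310,190)),('side',(244,205),(290,245))):
    c=env.camera(n); b,r=plate(c,np_); print(n,'plate',b.sum(),r)
    m=blue(c,nb); m=cv2.morphologyEx(m,cv2.MORPH_CLOSE,np.ones((5,5)))
    cnt=max(cv2.findContours(m,cv2.RETR_EXTERNAL,cv2.CHAIN_APPROX_NONE)[0],key=len)
    P=toplane(c,cnt.reshape(-1,2),.02)[:,:2]*1000
    a=cv2.approxPolyDP(P.astype(np.float32).reshape(-1,1,2),9,True).reshape(-1,2); print('stop',m.sum(),a.round(0).tolist())
    h=cv2.cvtColor(c['img'],cv2.COLOR_BGR2HSV); red=((h[...,0]<8)|(h[...,0]>172))&(h[...,1]>150)&(h[...,2]>60)
    rb=blob(red,np_); ys,xs=np.nonzero(rb); print('red',rb.sum(),toplane(c,[[xs.mean(),ys.mean()]],.05)*1000)
    cv2.imwrite(f'pics/z_{n}.png',cv2.resize(c['img'][110:250,220:360] if n=='top' else c['img'][150:290,210:350],None,fx=4,fy=4,interpolation=cv2.INTER_CUBIC))
a=cv2.imread('pics/z_top.png');b=cv2.imread('pics/z_side.png');cv2.imwrite('pics/z.png',cv2.resize(np.hstack([a,b]),(800,400),interpolation=cv2.INTER_AREA))
E
```

```text
top plate 1022 ((561.73828125, 22.749935150146484), (127.35736083984375, 97.88804626464844), 21.443605422973633)
stop 875 [[724.0, -80.0], [696.0, -84.0], [694.0, -148.0], [479.0, -152.0], [477.0, -177.0], [731.0, -173.0]]
red 73 [[347.55231577   7.6066355   50.        ]]
side plate 539 ((562.6829223632812, 19.999534606933594), (123.90181732177734, 94.51705932617188), 20.791751861572266)
stop 1312 [[726.0, -83.0], [701.0, -82.0], [673.0, -173.0], [663.0, -150.0], [509.0, -154.0], [519.0, -165.0], [511.0, -179.0], [495.0, -170.0], [503.0, -156.0], [484.0, -155.0], [474.0, -192.0], [719.0, -188.0], [733.0, -174.0]]
red 284 [[555.45203826  12.53972492  50.        ]]
```

View pics/z.png

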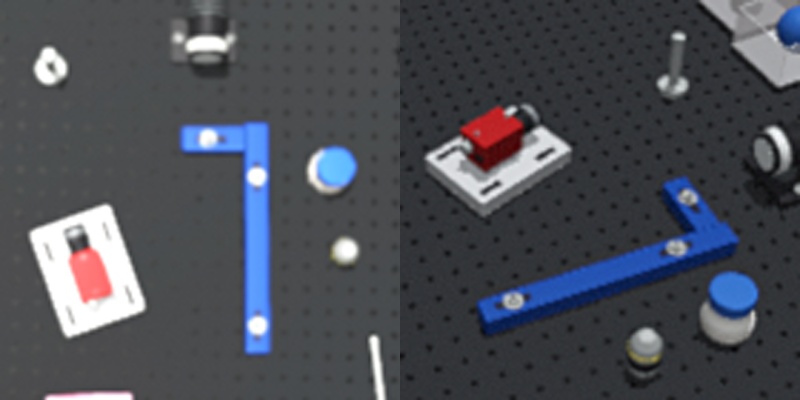

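Zoomed views: the top one confirms the lens points toward +x, and the stop's inner side faces the carrier. From the numbers:

| Item | Position (mm) | Yaw |
|---|---|---|
| Plate centre | (562, 21) | about 21° |
| Stop inner corner | (700, -150) | about 0.9° |

In stop axes the plate is at (-138, 171), which is within the given range. I'll push its left long side with both half-open fingertips.

Request:
step_arm --plan '[[[0.316,-0.43,-0.1],[0,0,-0.525]],[[0.316,-0.43,-0.1],[0,0,-0.525]],[[0.316,-0.43,-0.1],[0,0,-0.525]],[[0.316,-0.43,-0.1],[0,0,-0.525]],[[0.316,-0.43,-0.1],[0,0,-0.525]],[[0.316,-0.43,-0.1],[0,0,-0.525]],[[0.316,-0.43,-0.1],[0,0,-0.525]],[[0.316,-0.43,-0.1],[0,0,-0.525]]]' --hand 0.2

```text
time_s: 1.05
position: [0.4501, 0.2142, 0.1655]
eef_rot: [0.569, 0.822, 0.0, 0.0]
wrist_force: [0.7, 0.2, 0.0]
finger_gap: 0.0512
```

Request:
step_arm --plan '[[[0.082,-0.113,-0.045],[0,0,0]],[[0.082,-0.113,-0.045],[0,0,0]],[[0.082,-0.113,-0.045],[0,0,0]],[[0.082,-0.113,-0.08],[0,0,0]],[[0.082,-0.113,-0.08],[0,0,0]]]'

```text
time_s: 1.55
position: [0.5282, 0.1014, 0.0816]
eef_rot: [0.57, 0.822, -0.002, -0.003]
wrist_force: [-1.2, 0.4, -0.3]
finger_gap: 0.0515
```

```bash
python3 - <<'E'
from h import *
s=env.read_state(); print(s['position'],s['joint_pos'],s['eef_rot'],s['finger_gap'])
a=snap('top')['img'][130:270,190:330]; b=snap('side')['img'][100:240,170:310]
cv2.imwrite('pics/a2.png',cv2.resize(np.hstack([a,b]),(800,400),interpolation=cv2.INTER_CUBIC))
E
```

```text
[0.52823234 0.10137035 0.08162123] [ 7.15566128e-02  4.10366971e-01 -2.96517241e-01  8.71822285e-01
  1.47564460e-04  1.28471491e+00] [ 0.570056    0.82159632 -0.00242373 -0.00312628] 0.051518777916338535
```

View pics/a2.png

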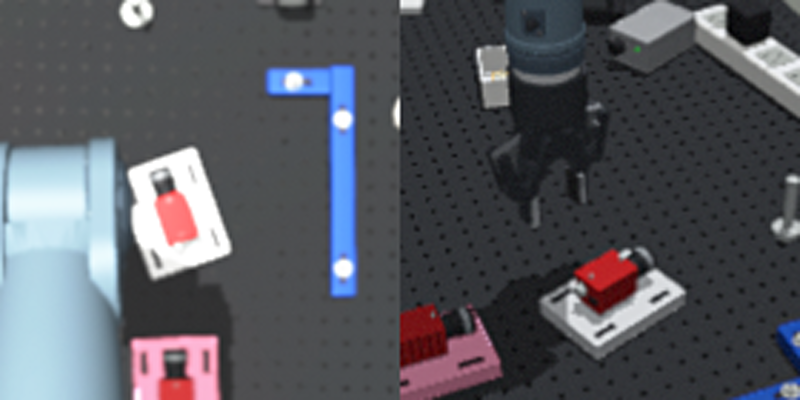

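The fingers are parallel to the plate's left edge, with clear space between. Descending.

Request:
step_arm --plan '[[[0,0,-0.03],[0,0,0]],[[0,0,-0.06],[0,0,0]],[[0,0,-0.068],[0,0,0]],[[0,0,-0.07],[0,0,0]],[[0,0,-0.07],[0,0,0]],[[0,0,-0.07],[0,0,0]]]'

```text
time_s: 2.25
position: [0.5327, 0.1034, 0.0175]
eef_rot: [0.569, 0.823, 0.001, 0.001]
wrist_force: [-0.5, 0.1, 1.1]
finger_gap: 0.051
```

```bash
python3 - <<'E'
from h import *
s=env.read_state(); print(s['position'],s['eef_rot'],s['finger_gap'],s['wrist_force'])
b=snap('side')['img'][140:260,170:330]
cv2.imwrite('pics/a3.png',cv2.resize(b,(800,600),interpolation=cv2.INTER_CUBIC))
E
```

```text
[0.53265533 0.10335448 0.01745164] [0.56873301 0.8225207  0.00099491 0.0012096 ] 0.05097656084805975 [-0.48869183  0.13167968  1.10068409]
```

View pics/a3.png

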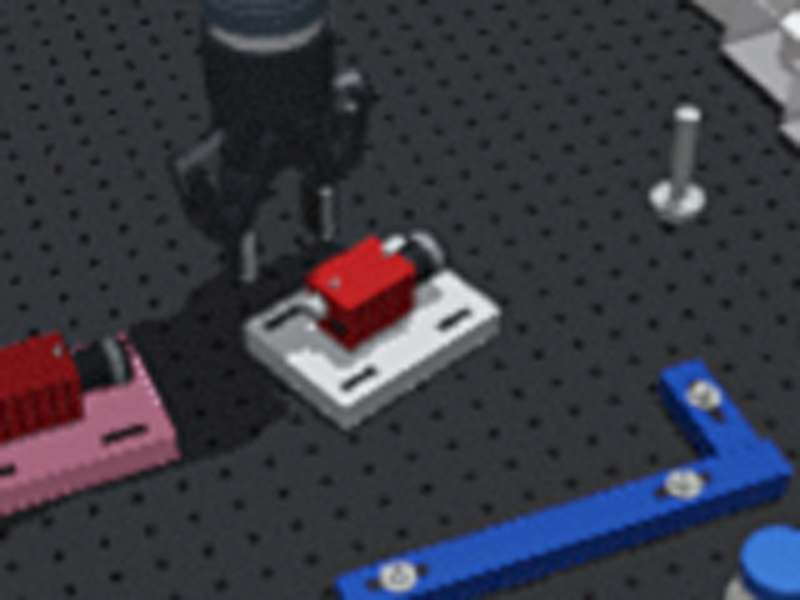

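The fingertips stand clear of the plate, about 31 mm from contact by the numbers, and are still slightly high. I'll lower 6 mm more and start the push along the plate's normal.

Request:
step_arm --plan '[[[0.0035,-0.0094,-0.006],[0,0,0]],[[0.007,-0.0187,-0.006],[0,0,0]],[[0.009,-0.0243,-0.006],[0,0,0]],[[0.0106,-0.0281,-0.006],[0,0,0]],[[0.0123,-0.0328,-0.006],[0,0,0]],[[0.0141,-0.0374,-0.006],[0,0,0]],[[0.0158,-0.0421,-0.006],[0,0,0]],[[0.0176,-0.0468,-0.006],[0,0,0]]]'

```text
time_s: 3.1
position: [0.5482, 0.0574, 0.0097]
eef_rot: [0.569, 0.823, 0.001, -0.001]
wrist_force: [-1.7, 5.2, 2.3]
finger_gap: 0.0511
```

```bash
python3 - <<'E'
from h import *
s=env.read_state(); print(s['position'],s['eef_rot'],s['finger_gap'],s['wrist_force'])
c=snap('side'); b,r=plate(c,(250,208)); print(b.sum(),r)
E
```

```text
[0.54816543 0.05735568 0.00966945] [ 0.56855548  0.822643    0.00107503 -0.00141802] 0.0510880522590633 [-1.69967563  5.15710883  2.26951576]
502 ((569.2288208007812, 2.6537017822265625), (123.50853729248047, 90.9888687133789), 20.166547775268555)
```

Request:
step_arm --plan '[[[0.002,-0.0056,0.001],[0,0,0]],[[0.004,-0.0112,0.001],[0,0,0]],[[0.0063,-0.0168,0.001],[0,0,0]],[[0.0084,-0.0225,0.001],[0,0,0]],[[0.0106,-0.028,0.001],[0,0,0]],[[0.0127,-0.0337,0.001],[0,0,0]],[[0.0148,-0.0393,0.001],[0,0,0]],[[0.0169,-0.0449,0.001],[0,0,0]]]'

```text
time_s: 3.95
position: [0.5659, 0.0107, 0.0106]
eef_rot: [0.569, 0.822, -0.0, 0.0]
wrist_force: [-0.3, 3.1, -1.6]
finger_gap: 0.0511
```

```bash
python3 - <<'E'
from h import *
s=env.read_state(); print(s['position'],s['eef_rot'],s['finger_gap'],s['wrist_force'])
c=snap('side'); b,r=plate(c,(262,222)); print(b.sum(),r)
t=np.array(s['position'][:2])*1000; y0=np.radians(20.6); R=150
u=lambda a:np.array([np.cos(a),np.sin(a)]); w=lambda a:np.array([-np.sin(a),np.cos(a)])
f=lambda a:R*u(a)+56*w(a)
for k in range(1,9):
    a=y0-np.radians(2.45)*k; print(((f(a)-f(y0))/1000).round(4), round(-2.45*k/90,4))
E
```

```text
[0.5658597  0.01071373 0.01061736] [ 5.68992022e-01  8.22343042e-01 -8.39798926e-06  1.59526839e-05] 0.051130247520767225 [-0.3086638   3.08232957 -1.57617893]
544 ((586.33837890625, -43.9012451171875), (123.2374038696289, 91.15145111083984), 20.298154830932617)
[ 0.0044 -0.0053] -0.0272
[ 0.0085 -0.0107] -0.0544
[ 0.0125 -0.0163] -0.0817
[ 0.0161 -0.0221] -0.1089
[ 0.0196 -0.028 ] -0.1361
[ 0.0227 -0.0341] -0.1633
[ 0.0257 -0.0403] -0.1906
[ 0.0283 -0.0466] -0.2178
```

Request:
step_arm --plan '[[[0.0044,-0.0053,0],[0,0,-0.027]],[[0.0085,-0.0107,0],[0,0,-0.0545]],[[0.0125,-0.0163,0],[0,0,-0.0815]],[[0.016,-0.022,0],[0,0,-0.109]],[[0.0195,-0.028,0],[0,0,-0.136]],[[0.0227,-0.034,0],[0,0,-0.163]],[[0.0257,-0.04,0],[0,0,-0.1905]],[[0.0283,-0.0466,0],[0,0,-0.218]]]'

```text
time_s: 4.8
position: [0.5948, -0.0356, 0.0109]
eef_rot: [0.701, 0.713, 0.0, 0.0]
wrist_force: [0.6, 2.1, -2.1]
finger_gap: 0.0513
```

```bash
python3 - <<'E'
from h import *
s=env.read_state(); print(s['position'],s['eef_rot'],s['finger_gap'],s['wrist_force'])
c=snap('side'); b,r=plate(c,(275,235)); print(b.sum(),r)
d=snap('top'); b,r=plate(d,(290,185)); print(b.sum(),r)
cv2.imwrite('pics/a5.png',cv2.resize(np.hstack([d['img'][120:260,200:340],c['img'][150:290,210:350]]),(800,400),interpolation=cv2.INTER_CUBIC))
E
```

```text
[ 0.59479572 -0.035566    0.01086215] [7.01256504e-01 7.12908771e-01 4.60214506e-04 4.32861571e-04] 0.051315763825807575 [ 0.58324675  2.07021068 -2.06466493]
557 ((596.5797119140625, -94.2818603515625), (120.48394775390625, 90.85315704345703), 0.9855138063430786)
250 ((575.7857666015625, -119.71147155761719), (82.01472473144531, 41.09613037109375), 1.093467354774475)
```

View pics/a5.png

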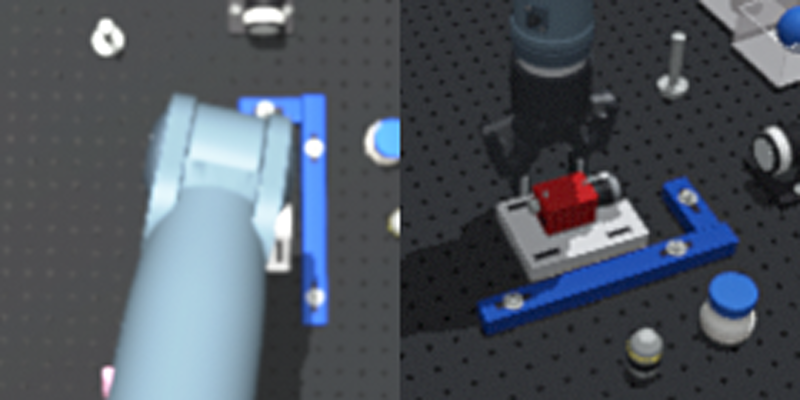

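The plate is now parallel to the long bar, with a gap of about 12 mm and 40 mm or so left to the short bar. I'll push on toward the long bar in small steps, watching the force.

Request:
step_arm --plan '[[[0,-0.004,0],[0,0,0]],[[0,-0.007,0],[0,0,0]],[[0,-0.009,0],[0,0,0]],[[0,-0.0105,0],[0,0,0]],[[0,-0.0105,0],[0,0,0]]]'

```text
time_s: 5.4
position: [0.5944, -0.0456, 0.0111]
eef_rot: [0.701, 0.714, 0.001, 0.0]
wrist_force: [-0.0, 5.1, 2.6]
finger_gap: 0.0515
```

Request:
step_arm --plan '[[[0,-0.001,0],[0,0,0]],[[0,-0.002,0],[0,0,0]],[[0,-0.002,0],[0,0,0]]]'

```text
time_s: 5.7
position: [0.5943, -0.0473, 0.0111]
eef_rot: [0.701, 0.714, 0.001, 0.0]
wrist_force: [0.3, 6.1, 2.5]
finger_gap: 0.0513
```

Request:
step_arm --plan '[[[0,-0.0007,0],[0,0,0]],[[0,-0.0015,0],[0,0,0]],[[0,-0.0015,0],[0,0,0]]]'

```text
time_s: 6.0
position: [0.5943, -0.0488, 0.0111]
eef_rot: [0.701, 0.714, 0.001, -0.0]
wrist_force: [0.3, 5.2, 3.6]
finger_gap: 0.0517
```

```bash
python3 - <<'E'
from h import *
s=env.read_state(); print(s['position'],s['wrist_force'])
c=snap('side'); b,r=plate(c,(278,238)); print(b.sum(),r)
cv2.imwrite('pics/a6.png',cv2.resize(c['img'][190:280,225:345],(800,600),interpolation=cv2.INTER_CUBIC))
E
```

```text
[ 0.59432357 -0.04876687  0.01106744] [0.25130146 5.15440521 3.64299208]
567 ((595.9523315429688, -106.19651794433594), (121.8109359741211, 93.02486419677734), 1.1828334331512451)
```

View pics/a6.png

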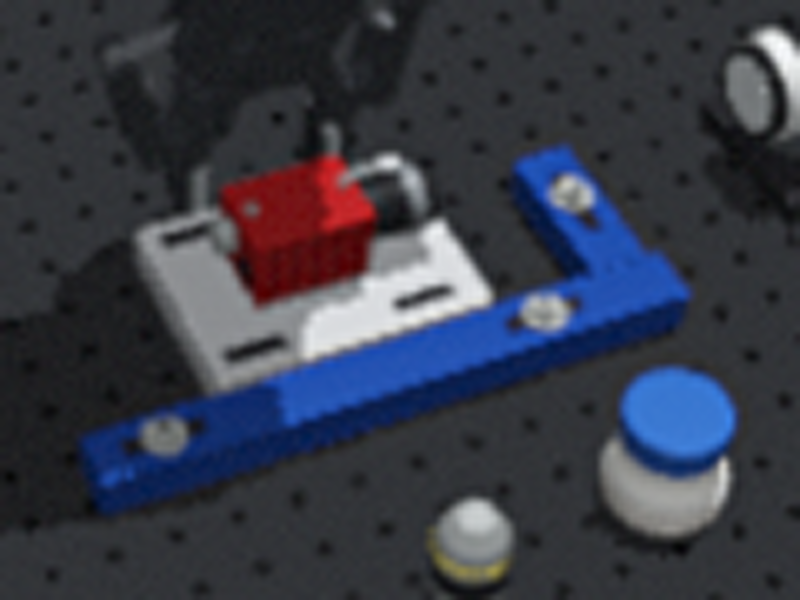

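The long side is at or almost at the bar, with no visible gap. The force hasn't risen yet, so I'll creep forward until it does.

Request:
step_arm --plan '[[[0,-0.0005,0],[0,0,0]],[[0,-0.001,0],[0,0,0]],[[0,-0.001,0],[0,0,0]]]'

```text
time_s: 6.35
position: [0.5943, -0.0497, 0.0111]
eef_rot: [0.7, 0.714, 0.001, -0.0]
wrist_force: [0.2, 5.7, 3.2]
finger_gap: 0.0511
```

Request:
step_arm --plan '[[[0,-0.0005,0],[0,0,0]],[[0,-0.001,0],[0,0,0]],[[0,-0.001,0],[0,0,0]]]'

```text
time_s: 6.65
position: [0.5943, -0.0507, 0.0111]
eef_rot: [0.7, 0.714, 0.001, -0.0]
wrist_force: [0.3, 5.4, 2.8]
finger_gap: 0.0513
```

Request:
step_arm --plan '[[[0,-0.0005,0],[0,0,0]],[[0,-0.001,0],[0,0,0]],[[0,-0.0015,0],[0,0,0]],[[0,-0.0015,0],[0,0,0]]]'

```text
time_s: 7.05
position: [0.5943, -0.052, 0.0111]
eef_rot: [0.7, 0.714, 0.001, -0.0]
wrist_force: [-0.4, 6.1, 3.1]
finger_gap: 0.0514
```

Request:
step_arm --plan '[[[0,-0.0005,0],[0,0,0]],[[0,-0.001,0],[0,0,0]],[[0,-0.001,0],[0,0,0]]]'

```text
time_s: 7.35
position: [0.5943, -0.052, 0.0111]
eef_rot: [0.7, 0.714, 0.002, -0.001]
wrist_force: [0.1, 9.1, 3.4]
finger_gap: 0.051
```

The arm has stopped moving and the force has climbed to 9 N, so the long side is seated on the bar. Next: back off, lift clear, and go round to the rear edge with the jaws turned 90° and narrower.

Request:
step_arm --plan '[[[0,0.02,0],[0,0,0]],[[0,0.04,0],[0,0,0]],[[0,0.04,0.05],[0,0,0]],[[0,0.04,0.1],[0,0,0]],[[-0.05,0.04,0.1],[0,0,0.095]],[[-0.1,0.04,0.1],[0,0,0.19]],[[-0.11,0.0,0.1],[0,0,0.285]],[[-0.11,-0.03,0.1],[0,0,0.38]]]'

```text
time_s: 8.15
position: [0.4798, -0.0846, 0.11]
eef_rot: [0.46, 0.888, -0.002, -0.001]
wrist_force: [0.6, -0.9, -0.5]
finger_gap: 0.0511
```

Request:
step_arm --plan '[[[0,-0.025,0],[0,0,0.095]],[[0,-0.025,0],[0,0,0.19]],[[0,-0.025,0],[0,0,0.285]],[[0,-0.025,0],[0,0,0.38]],[[0,-0.025,0],[0,0,0.475]],[[0,-0.025,0],[0,0,0.57]],[[0,-0.025,0],[0,0,0.62]],[[0,-0.025,0],[0,0,0.62]]]' --hand -0.3

```text
time_s: 8.95
position: [0.4837, -0.1099, 0.1106]
eef_rot: [-0.004, 1.0, -0.001, -0.0]
wrist_force: [-0.3, 0.3, -0.1]
finger_gap: 0.0299
```

```bash
python3 - <<'E'
from h import *
s=env.read_state(); print(s['position'],s['wrist_force'],s['eef_rot'],s['finger_gap'],s['joint_pos'])
c=snap('side'); b,r=plate(c,(278,238)); print(b.sum(),r)
q=s['eef_rot'];print(2*np.degrees(np.arctan2(q[1],q[0]))-90)
E
```

```text
[ 0.48369847 -0.10994853  0.11062984] [-0.28642416  0.29796868 -0.14042484] [-4.44452613e-03  9.99989326e-01 -1.21518104e-03 -3.42584014e-04] 0.029911303778764796 [-0.34992192  0.30069181 -0.37685826  0.89304552 -0.00251711 -0.35881126]
621 ((595.5715942382812, -108.24040222167969), (122.85952758789062, 92.5074234008789), 0.7280873656272888)
90.5093072613
```

Request:
step_arm --plan '[[[0,0,-0.05],[0,0,0.003]],[[0,0,-0.085],[0,0,0.003]],[[0,0,-0.096],[0,0,0.003]],[[0.01,0,-0.098],[0,0,0.003]],[[0.022,0,-0.098],[0,0,0.003]],[[0.03,0,-0.098],[0,0,0.003]],[[0.034,0,-0.098],[0,0,0.003]],[[0.038,0,-0.098],[0,0,0.003]]]'

```text
time_s: 9.8
position: [0.5233, -0.1092, 0.0137]
eef_rot: [-0.007, 1.0, -0.0, 0.001]
wrist_force: [0.2, 0.5, -0.1]
finger_gap: 0.0298
```

```bash
python3 - <<'E'
from h import *
s=env.read_state(); print(s['position'],s['wrist_force'],s['finger_gap'])
c=snap('side'); b,r=plate(c,(278,238)); print(b.sum(),r)
cv2.imwrite('pics/a7.png',cv2.resize(c['img'][170:290,200:360],(800,600),interpolation=cv2.INTER_CUBIC))
E
```

```text
[ 0.52334046 -0.10917649  0.01369704] [ 0.18909302  0.49564442 -0.12361817] 0.029819823621646827
435 ((595.57275390625, -130.91500854492188), (123.29519653320312, 48.18901443481445), 2.110630989074707)
```

View pics/a7.png

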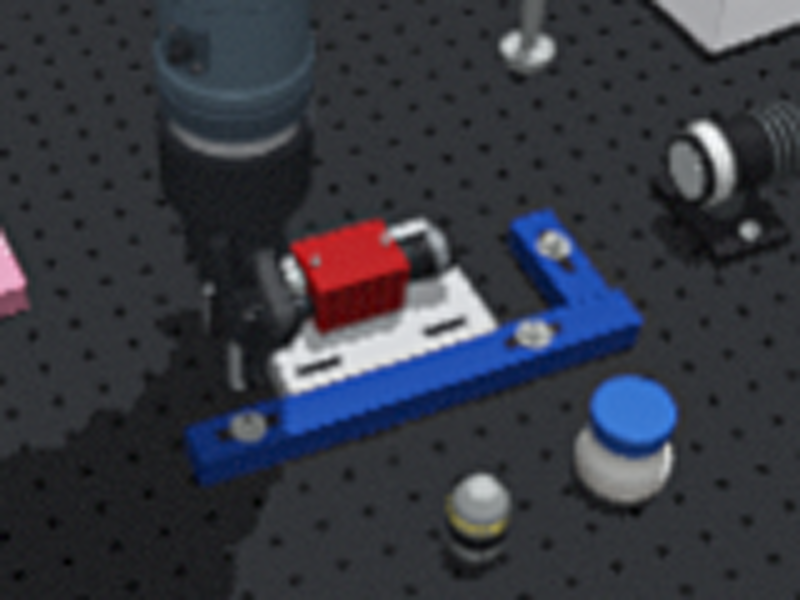

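The fingertips are just behind the rear edge and inside the long bar, and the camera housing looks clear. Pushing along the bar.

Request:
step_arm --plan '[[[0.004,0,-0.002],[0,0,0]],[[0.008,0,-0.002],[0,0,0]],[[0.013,0,-0.002],[0,0,0]],[[0.018,0,-0.002],[0,0,0]],[[0.023,0,-0.002],[0,0,0]],[[0.028,0,-0.002],[0,0,0]],[[0.032,0,-0.002],[0,0,0]],[[0.035,0,-0.002],[0,0,0]]]'

```text
time_s: 10.65
position: [0.5524, -0.1075, 0.0095]
eef_rot: [-0.007, 1.0, 0.001, -0.004]
wrist_force: [-9.1, 1.7, 8.0]
finger_gap: 0.0301
```

```bash
python3 - <<'E'
from h import *
s=env.read_state(); print(s['position'],s['wrist_force'],s['finger_gap'])
c=snap('side'); b,r=plate(c,(290,235)); print(b.sum(),r)
E
```

```text
[ 0.55240981 -0.10754848  0.00953304] [-9.08436454  1.68782057  7.95967512] 0.030137875111798728
436 ((626.3766479492188, -129.78456115722656), (65.93318939208984, 120.51891326904297), 81.68128204345703)
```

Request:
step_arm --plan '[[[-0.001,0,0.002],[0,0,0]],[[-0.002,0,0.004],[0,0,0]]]'

```text
time_s: 10.9
position: [0.5533, -0.1085, 0.0139]
eef_rot: [-0.007, 1.0, 0.0, -0.001]
wrist_force: [-3.2, -0.7, -1.9]
finger_gap: 0.0299
```

```bash
python3 - <<'E'
from h import *
s=env.read_state(); print(s['position'],s['wrist_force'],s['eef_rot'],s['joint_pos'])
c=snap('side')
cv2.imwrite('pics/a8.png',cv2.resize(c['img'][180:280,225:357],(792,600),interpolation=cv2.INTER_CUBIC))
E
```

```text
[ 0.55332493 -0.10853464  0.01390282] [-3.16520194 -0.68387884 -1.87770022] [-7.17129757e-03  9.99973143e-01  2.54410655e-04 -1.49043732e-03] [-3.05953549e-01  5.26332153e-01 -3.08454202e-01  7.39002638e-01
 -4.34127391e-04 -3.20295634e-01]
```

View pics/a8.png

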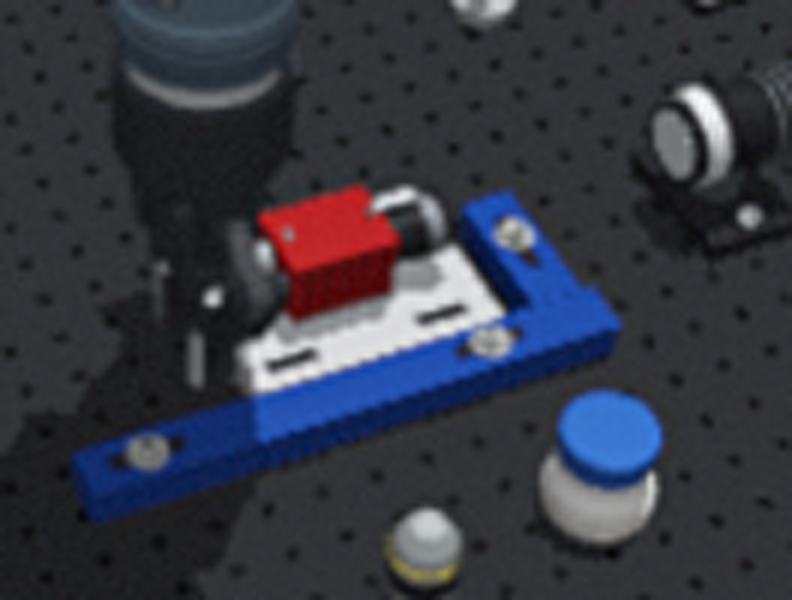

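```bash
python3 - <<'E'
from h import *
c=snap('side')
for z in(.003,.007,.012): print(z,toplane(c,[[257.5,243.8],[225+165/6,180+318/6]],z)[:,:2].round(4).tolist())
print('rear corner',toplane(c,[[225+243/6,180+368/6],[225+505/6,180+318/6]],.02)[:,:2].round(4).tolist())
print(env.read_state()['wrist_force'])
x=c['img'][205:257,240:292].astype(np.float32); x=np.clip(255*(x/255)**.5,0,255).astype(np.uint8)
cv2.imwrite('pics/a9.png',cv2.resize(x,(600,600),interpolation=cv2.INTER_CUBIC))
E
```

```text
0.003 [[0.5469, -0.1268], [0.5486, -0.0854]]
0.007 [[0.5456, -0.13], [0.5473, -0.0889]]
0.012 [[0.5439, -0.1341], [0.5456, -0.0932]]
rear corner [[0.5641, -0.1401], [0.6857, -0.1551]]
[-2.93095745  0.81698892 -1.35331509]
```

View pics/a9.png

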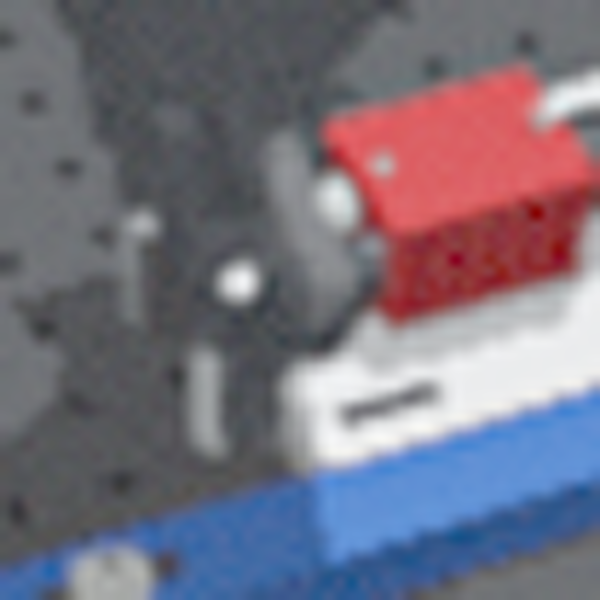

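The silver strip is the finger's rear face at x≈546. The finger's front face meets the plate edge at about 564, so contact is at the fingertips. The earlier 8 N vertical load was the tips grazing the table, which the 4 mm lift cured. Continuing.

Request:
step_arm --plan '[[[0.003,0,0],[0,0,0]],[[0.006,0,0],[0,0,0]],[[0.008,0,0],[0,0,0]],[[0.01,0,0],[0,0,0]],[[0.011,0,0],[0,0,0]],[[0.011,0,0],[0,0,0]]]'

```text
time_s: 11.6
position: [0.5664, -0.1089, 0.0147]
eef_rot: [-0.007, 1.0, 0.0, 0.0]
wrist_force: [-2.5, 0.7, -2.3]
finger_gap: 0.0297
```

Request:
step_arm --plan '[[[0.001,0,0],[0,0,0]],[[0.0015,0,0],[0,0,0]],[[0.002,0,0],[0,0,0]],[[0.002,0,0],[0,0,0]]]'

```text
time_s: 12.0
position: [0.568, -0.1088, 0.0147]
eef_rot: [-0.007, 1.0, 0.0, -0.0]
wrist_force: [-4.4, 0.1, -1.0]
finger_gap: 0.0297
```

Request:
step_arm --plan '[[[0.0005,0,0],[0,0,0]],[[0.001,0,0],[0,0,0]],[[0.001,0,0],[0,0,0]]]'

```text
time_s: 12.3
position: [0.5692, -0.1088, 0.0146]
eef_rot: [-0.007, 1.0, 0.0, 0.0]
wrist_force: [-3.6, 1.6, -1.8]
finger_gap: 0.0298
```

Request:
step_arm --plan '[[[0.0005,0,0],[0,0,0]],[[0.001,0,0],[0,0,0]],[[0.001,0,0],[0,0,0]]]'

```text
time_s: 12.6
position: [0.5696, -0.1088, 0.0146]
eef_rot: [-0.007, 1.0, 0.0, -0.0]
wrist_force: [-4.7, 0.3, 0.5]
finger_gap: 0.0299
```

Request:
step_arm --plan '[[[0.0005,0,0],[0,0,0]],[[0.001,0,0],[0,0,0]],[[0.001,0,0],[0,0,0]]]'

```text
time_s: 12.9
position: [0.5696, -0.1088, 0.0146]
eef_rot: [-0.007, 1.0, -0.0, -0.001]
wrist_force: [-7.3, 0.8, 3.5]
finger_gap: 0.0298
```

It has stopped at x=0.5696 with rising force, which puts the front edge at about 0.7006, on the short bar. I'll give it one firmer nudge, then back away, look, and re-seat the long side.

Request:
step_arm --plan '[[[0.0005,0,0],[0,0,0]],[[0.001,0,0],[0,0,0]],[[0.001,0,0],[0,0,0]]]'

```text
time_s: 13.2
position: [0.5697, -0.1088, 0.0146]
eef_rot: [-0.007, 1.0, -0.0, -0.002]
wrist_force: [-9.4, -0.5, 5.0]
finger_gap: 0.0298
```

Request:
step_arm --plan '[[[-0.02,0,0],[0,0,0]],[[-0.04,0,0],[0,0,0]],[[-0.06,0,0.05],[0,0,0]],[[-0.08,0.03,0.09],[0,0,-0.06]],[[-0.08,0.08,0.1],[0,0,-0.15]],[[-0.08,0.12,0.1],[0,0,-0.24]],[[-0.04,0.12,0.1],[0,0,-0.33]],[[0.0,0.12,0.1],[0,0,-0.42]]]'

```text
time_s: 14.0
position: [0.5743, 0.0132, 0.1163]
eef_rot: [0.319, 0.948, 0.001, 0.002]
wrist_force: [1.2, -0.0, 0.8]
finger_gap: 0.03
```

```bash
python3 - <<'E'
from h import *
s=env.read_state(); print(s['position'],s['wrist_force'],s['eef_rot'])
c=snap('side'); b,r=plate(c,(295,235)); print(b.sum(),r)
cv2.imwrite('pics/b1.png',cv2.resize(c['img'][180:280,230:362],(792,600),interpolation=cv2.INTER_CUBIC))
E
```

```text
[0.57430633 0.01318573 0.11634913] [ 1.2242473  -0.0450951   0.75631134] [3.18614739e-01 9.47880821e-01 9.22030378e-04 2.39729650e-03]
621 ((638.8624267578125, -115.00699615478516), (95.77264404296875, 133.72259521484375), 79.7126693725586)
```

View pics/b1.png

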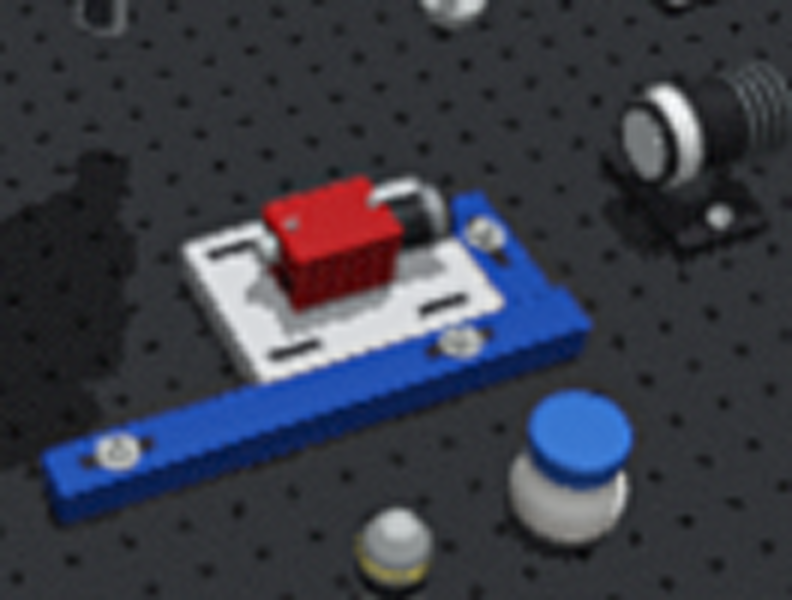

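The plate sits in the corner with no visible gap at either bar (blue bars meeting the plate at crop (500,300) and along (250–500, 380–300)). The last step is a gentle re-seat push on the long side, through the plate's centre.

Request:
step_arm --plan '[[[0.04,-0.012,0],[0,0,-0.095]],[[0.066,-0.02,0],[0,0,-0.19]],[[0.066,-0.02,0],[0,0,-0.285]],[[0.066,-0.02,0],[0,0,-0.38]],[[0.066,-0.02,0],[0,0,-0.475]],[[0.066,-0.02,0],[0,0,-0.57]],[[0.066,-0.02,-0.03],[0,0,-0.577]],[[0.066,-0.02,-0.06],[0,0,-0.577]]]' --hand 0.2

```text
time_s: 14.85
position: [0.6423, -0.0094, 0.0566]
eef_rot: [0.7, 0.714, 0.003, 0.004]
wrist_force: [-0.3, 0.8, -1.5]
finger_gap: 0.051
```

Request:
step_arm --plan '[[[0,0,-0.03],[0,0,0]],[[0,0,-0.042],[0,0,0]],[[0,0,-0.043],[0,0,0]],[[0,-0.015,-0.043],[0,0,0]],[[0,-0.03,-0.043],[0,0,0]],[[0,-0.036,-0.043],[0,0,0]],[[0,-0.038,-0.043],[0,0,0]],[[0,-0.038,-0.043],[0,0,0]]]'

```text
time_s: 15.65
position: [0.6385, -0.0476, 0.0123]
eef_rot: [0.701, 0.713, 0.0, 0.0]
wrist_force: [0.3, -0.0, 0.5]
finger_gap: 0.0512
```

Request:
step_arm --plan '[[[0,-0.001,0],[0,0,0]],[[0,-0.002,0],[0,0,0]],[[0,-0.003,0],[0,0,0]],[[0,-0.003,0],[0,0,0]]]'

```text
time_s: 16.05
position: [0.638, -0.0497, 0.0116]
eef_rot: [0.7, 0.714, -0.0, 0.0]
wrist_force: [0.8, -0.1, 0.3]
finger_gap: 0.051
```

Request:
step_arm --plan '[[[0,-0.0005,0],[0,0,0]],[[0,-0.001,0],[0,0,0]],[[0,-0.001,0],[0,0,0]]]'

```text
time_s: 16.35
position: [0.638, -0.0508, 0.0116]
eef_rot: [0.7, 0.714, 0.0, 0.0]
wrist_force: [0.4, 0.5, -0.7]
finger_gap: 0.0512
```

Request:
step_arm --plan '[[[0,-0.0005,0],[0,0,0]],[[0,-0.001,0],[0,0,0]],[[0,-0.001,0],[0,0,0]]]'

```text
time_s: 16.65
position: [0.638, -0.051, 0.0117]
eef_rot: [0.7, 0.714, 0.001, -0.001]
wrist_force: [1.2, 3.6, 1.3]
finger_gap: 0.0517
```

Request:
step_arm --plan '[[[0,-0.0005,0],[0,0,0]],[[0,-0.001,0],[0,0,0]],[[0,-0.0015,0],[0,0,0]],[[0,-0.0015,0],[0,0,0]]]'

```text
time_s: 17.05
position: [0.6378, -0.0511, 0.0116]
eef_rot: [0.7, 0.714, 0.002, -0.001]
wrist_force: [-0.3, 7.0, 1.6]
finger_gap: 0.0511
```

Request:
step_arm --plan '[[[0,0.01,0],[0,0,0]],[[0,0.03,0],[0,0,0]],[[0,0.05,0.03],[0,0,0]],[[0,0.08,0.07],[0,0,0]],[[-0.03,0.12,0.1],[0,0,0]],[[-0.06,0.16,0.12],[0,0,0]],[[-0.09,0.2,0.14],[0,0,0]],[[-0.1,0.24,0.14],[0,0,0]]]'

```text
time_s: 17.85
position: [0.5395, 0.1819, 0.1536]
eef_rot: [0.701, 0.713, 0.001, 0.002]
wrist_force: [1.0, 1.2, 1.0]
finger_gap: 0.0513
```

```bash
python3 - <<'E'
from h import *
s=env.read_state(); print(s['position'],s['wrist_force'])
c=snap('side'); d=snap('top'); 
cv2.imwrite('pics/b2.png',cv2.resize(np.hstack([d['img'][120:240,230:350],c['img'][170:290,230:350]]),(800,400),interpolation=cv2.INTER_CUBIC))
E
```

```text
[0.53949389 0.1818654  0.1536271 ] [1.00384758 1.20908856 0.95510021]
```

View pics/b2.png

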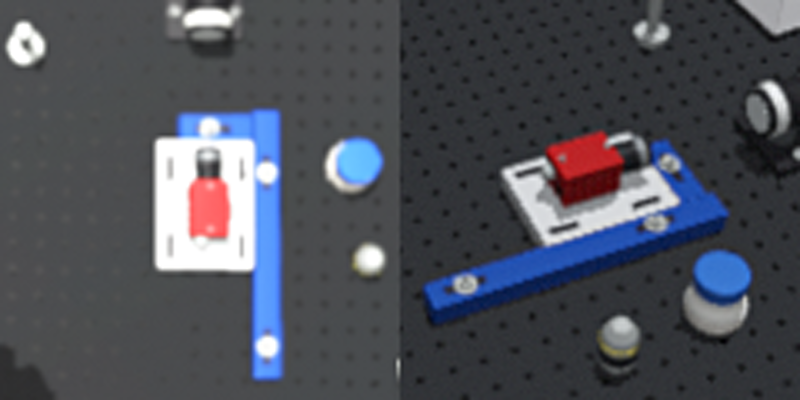

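Both views show the plate flush along the long bar and against the short bar, with the bystanders where they were and the arm clear. Handing in.

```bash
python3 -c "
from bench import env
print(env.job_done())"
```

```text
the job is handed in; nothing more can be done
None
```

The camera carrier is back in its corner stop: the long side lies along the long bar and the lens-end edge is against the short bar. I handed the job in at about 18 s of the 54 s allowed.

**How it was pushed:**
1. Two fingertips on the left long side moved the plate toward the long bar and turned it about 20° until it lay parallel and seated.
2. Two fingertips on the rear edge slid it along the bar to the short bar.
3. A last gentle push on the long side re-seated it.

**Checks on the result:**
- **Short bar:** the push stopped dead at x = 0.5696 while the force rose to 9.4 N. That puts the lens-end edge at about 0.7006 m, against about 0.700 m estimated for the bar face.
- **Long bar:** the last push stopped dead at y = -0.051 while the force rose to 7 N, within about 0.3 mm of where a flush plate should stop it.
- **Final pictures:** both views show no gap at either bar, the arm clear, and the bystanders in view (post, objective, jar) where they were. The screwdriver, multimeter and tray were outside the last crops, and the arm kept away from them.

**What disagreed:**
- During the rear push the fingertips seem to have grazed the table, with about 8 N upward, so I raised them 4 mm and the load went away.
- The last automatic plate fit was unusable because the white screw heads merged into the plate outline. The final check therefore rests on the force stops and the pictures.
- I did not push against the short bar again after the last long-side push, but the pictures still show it touching.

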